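# Lock the drive shaft of the slide stainer

### The job

Lock the stainer's drive shaft: push the upright posts on the round disc with the fingertips to turn it until its one deep slot faces the bar lying in the guide, then push the bar along its guide into that slot until it is fully home at the slot's bottom, and take the hand away. Only push: pick nothing up, keep the bar down in its guide, and leave the other things on and around the unit where they stand.

Things in the scene. Friction and masses are not known exactly. Their poses are not given: they have to be found in the camera images.
- unit: Drive unit: grey base plate 170 mm (its x) by 300 mm (its y), 20 mm thick, fixed on the bench, place and yaw vary. Origin: centre of its underside, at bench level. The disc's upright axis is at unit x 0, y -75 mm. The guide for the bar runs along unit y at x = 0: two black rails 8 mm wide, 20 mm apart inside, from y -8 to +144 mm, tops 34 mm above the bench. The bar lies on the plate between them.
- disc_center (a point): Point on the disc's axis at its top face, 34 mm above the bench. Aluminium disc, radius 60 mm, 12 mm thick. Rim cut-outs, all 22 mm wide: ONE deep slot, 36 mm deep (bottom 24 mm from the axis), and two shallow notches, 12 mm deep, 120 and 240 degrees from it, too shallow for the bar. A shaft stub of radius 11 mm rises 20 mm above the disc at the axis.
- slot_mouth (a point): Middle of the open mouth of the deep slot, on the rim 60 mm from the axis, at the level of the disc's top face; it turns with the disc. Lined up when it lies on the side of the axis towards the bar, at unit x = 0, y = -15 mm.
- disc (a joint): Angle of the disc in rad. 0 (or any whole turn) = the deep slot faces straight along the guide (unit +y) at the bar; it grows anticlockwise seen from above. No end stops, turns both ways without limit. It starts 0.7 to 5.58, never lined up. Friction about 0.06 N m holds it where it is left; about 1.5 N at a post turns it.
- lock_bar: Loose steel bar, 0.2 to 0.4 kg, 120 mm long (its y), 16 mm wide, 14 mm high, in the guide with 2 mm of play each side. Origin: centre of its underside. The nose, at its -y end towards the disc, tapers over 12 mm from 16 to 8 mm wide, so it finds the slot if lined up within about 5 mm. It starts at unit y +53 to +73 mm; fully home, nose at the deep slot's bottom, it is at unit y +9 mm.
- post_a (a point): Centre of the top of one of three alike steel posts that stand on the disc and turn with it, 44 mm from the axis, 12 mm thick and 30 mm tall (tops 64 mm above the bench). This one is 60 degrees anticlockwise (from above) of the deep slot.
- post_b (a point): Centre of the top of the second post, 180 degrees from the deep slot (opposite it).
- post_c (a point): Centre of the top of the third post, 60 degrees clockwise of the deep slot.
- bar_post (a point): Centre of the top of the upright steel post on the bar, 64 mm above the bench: 14 mm thick, 30 mm tall (its foot, on the bar's top, is 34 mm above the bench), 15 mm along the bar's +y from its origin. Push this post low down, from its side away from the disc; hard pushes high up would tip the bar.
- stain_bottle: Bystander: small amber bottle, 28 mm across, 50 mm tall, standing on the base plate beside the guide (about unit x +63, y +85 mm). Origin: centre of its underside.
- coverslips: Bystander: flat clear box, 28 by 28 by 14 mm, on the base plate on the other side of the guide (about unit x -63, y +60 mm). Origin: centre of its underside.
- slide_box: Bystander: grey slide box with a white lid, 67 by 92 by 34 mm, on the bench beside the unit. Origin: centre of its underside.
- beaker: Bystander: glass beaker, 56 mm across, 65 mm tall, on the bench beyond the unit. Origin: centre of its underside.
- marker: Bystander: white marker with a blue cap, 126 mm long (its y), 12 mm thick, on the bench. Origin: middle of its underside.
- notebook: Bystander: spiral notebook, 105 by 148 by 12 mm, on the bench. Origin: centre of its underside.
- tube_rack: Bystander: white rack of capped tubes, 50 by 150 mm, 78 mm tall, on the bench beyond the disc's end of the unit. Origin: centre of its underside.
Mind the look-alikes: they are no part of the job. Of the things shaped like the lock_bar, the steel one is meant.

How it is judged:
By the outcome, as a careful person would: the job done as asked, in the order asked, and still so for the second after the job is handed in, with the robot touching nothing.
It also fails if it takes over 51 s, if anything falls off the work surface, if the arm or the gripper's body presses on something with over 40 N, if the wrist force passes 120 N, or if a joint passes its speed limit or range.

### The arm

A 7-joint arm with a two-finger parallel gripper is mounted at the origin on the work surface. World frame = base frame: x ahead of the robot, y to its left, z up, the work surface at z = 0. Lengths are in mm, angles in rad, forces in N, time in s.
With the tool pointing down it reaches from about 425 to 875 mm from the base axis. Payload 4.7 kg.
Tool frame: the origin (TCP) lies midway between the tips of the shut fingers; the grasp point (between the pads) lies r.grip_depth behind it (r.grip_depth is the distance from the TCP to the grasp point, in mm); x points along the fingers, y is the direction in which the jaws open and shut, and the axes are right-handed (so a half turn about x gives the same grasp; the last joint's range is limited). The gripper opens to 87 mm and grips with 3 to 60 N. Pads are 19 mm wide; open, the fingers measure 117 mm over their backs; the gripper's body (75 mm by 190 mm) begins 51 mm behind the grasp point.
Start: joints at [1.26, 0.321, -0.07, 1.45, 0.023, 1.371, -0.057], TCP at [207.407, -616.044, 198.987] pointing down, gripper open.
Joint ranges: [-2.86, 2.86], [-0.3, 2.09], [-1.38, 1.24], [0.06, 2.45], [-1.56, 4.7], [0.09, 2.05], [-2.69, 2.69]. Speed limits (rad/s): [2.57, 2.57, 3.14, 3.14, 3.14, 3.14, 3.14].

### API

Orientations are given as a unit quaternion [x, y, z, w].
In Python, from plant import r gives the robot as it stands.
- The arm moves only by the tool send_rows, never from a script. Its argument "moves" is a list that holds one entry, the list of rows, each a list of 5 numbers: the shift along the tool's x, y, z normalised to -1 to 1, where 1 is 30 mm, then the turn about the tool's x normalised to -1 to 1, where 1 is 45 degrees, then the opening, from 0 (shut) to 1 (fully open). In form: [[[tx, ty, tz, twist, claw], ...]]. A call has 1 to 20 rows; each row shifts and turns the commanded pose from where the row before left it, along the tool's axes as they then stand; what a row does not reach is not made up. A row lasts 1/12 s, in which the tool goes at most 41.7 mm and 7.16 degrees, less where a joint would pass 70% of its speed; a pose out of reach is approached as far as the arm can. A call with a number of a shift or a turn outside -1 to 1 is refused whole. A call with a gripper value outside its range is refused whole. The fingers move at their own pace and stop on an object; "squeeze" is the grip in N (left out, the last holds). Time passes only in rows, so rows that do not move let the fingers close. It gives the time, the measured TCP pose, the force and the opening at its end, in the units of the state.
- r.state(): the state, without advancing time (a new reading comes with each control period).
- r.camera(name): name is "scene" or "top"; returns a dict with "color" (384x512x3 uint8, red, green, blue), "fx", "fy", "cx", "cy" (pixels), "T" (4x4, takes a point from camera to world coordinates). Camera axes: x right, y down, z forward; pixel columns grow to the right and rows downward; lengths in mm; the calibration is good to about 2 mm. A picture is of the moment at which its call begins. There is no depth.
- r.job_done(): hands the job in, once; it reports no verdict.
The state is a dict: "t": time; "qpos": joint angles; "joint_vel": joint speeds; "tau": joint torques, N m; "position": TCP position; "tcp_rot": TCP orientation; "contact_force": force on the tool from outside, world axes, zero at the start; "moment": the same for the moment, N m; "opening": finger opening in mm.
Only numpy, scipy, OpenCV 4.12 (cv2) and the standard library are available. Lean on these libraries where they do the work, as an engineer would, in place of code of your own. Each camera call takes 0.05 s, during which the arm holds its last target.

## Working session

There is one attempt and no reset: what is moved stays moved. The work goes in short steps, Python scripts to look and compute and a tool call to move; the robot and the scene stay as the last step left them, time stands still between calls to the robot, and variables do not carry over. Pictures are saved under pics/ and viewed, and the job is handed in when it is done.

Besides the shell and the picture viewer there is one more tool, called in YAML: its name, and indented under it one key for each argument. send_rows: Moves the arm, as the interface text tells. Scaled input: -1 to 1 covers 30 mm each way for a shift and 45 degrees each way for a turn. Its arguments: {"type":"object","properties":{"moves":{"type":"array","items":{"type":"array","items":{"type":"array","items":{"type":"number","minimum":-1,"maximum":1}}}},"squeeze":{"type":"number"}},"required":["moves"]}

```bash
ls; mkdir -p pics
python3 - <<'E'
from plant import r
import cv2
print(r.state(), r.grip_depth)
for n in("scene","top"):
    c=r.camera(n); cv2.imwrite(f"pics/{n}0.png",c["color"][:,:,::-1]); print(n,c["fx"],c["fy"],c["cx"],c["cy"],c["T"].tolist() if hasattr(c["T"],'tolist') else c["T"])
E
```

```text
pics
{'t': 0.0, 'qpos': array([ 1.26010252,  0.32181233, -0.07007523,  1.45166646,  0.02257799,
        1.37078189, -0.05690038]), 'joint_vel': array([ 0.00094214,  0.00027529,  0.00132483, -0.00020621,  0.00020254,
       -0.00016165,  0.00025223]), 'tau': array([ 4.98676254e-04, -4.91289675e+01, -4.03712187e-01, -3.12531531e+01,
       -6.38311403e-02,  4.38601209e-02,  1.63949699e-04]), 'position': array([ 207.18854441, -615.47275707,  197.87267934]), 'tcp_rot': array([-0.69766686, -0.11498497,  0.69793678, -0.11368226]), 'contact_force': array([0.0771197 , 0.15820966, 0.62209513]), 'moment': array([-0.0009624 , -0.04189952,  0.03881577]), 'opening': 87.06959430788088} 18.700000000000003
scene 368.8335346071525 368.8335346071525 256.35634879381564 192.8635328055595 [[-0.3016488178211196, 0.8258857133347505, -0.4763620253721656, 923.0344981923434], [0.9533960192691288, 0.2578156992366594, -0.15673894113745807, 167.256434027142], [-0.006634843547526857, -0.5014417750214506, -0.8651659523550596, 724.2871784824467], [0.0, 0.0, 0.0, 1.0]]
top 397.8068209468721 397.8068209468721 258.40703048210855 201.13854169485393 [[-0.004067374313236288, -0.9921257797347791, 0.12517944580422347, 464.9414801820188], [-0.9996257968140119, 0.007420110630546206, 0.026328849237708323, 16.534094618502003], [-0.027050375416018606, -0.12502551397169684, -0.9917847034744814, 985.2010312578799], [0.0, 0.0, 0.0, 1.0]]
```

View pics/scene0.png

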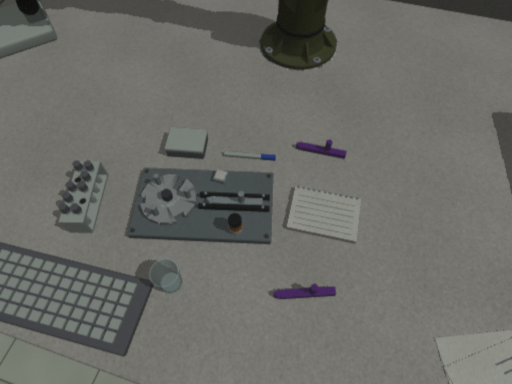

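View pics/top0.png

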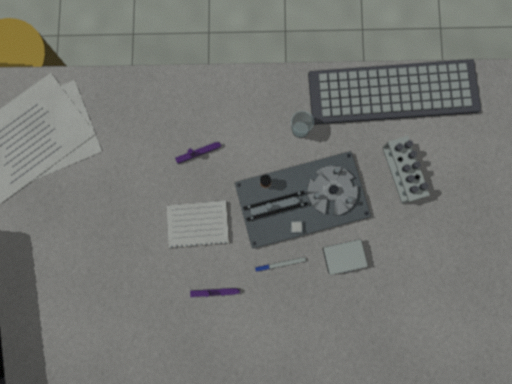

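The scene view shows the unit around (203,205) with the disc at (167,196) and the guide at (235,200). In the top view they are at (303,198), (333,190) and (275,206). Bar-shaped things in the top view: purple at (198,152), purple at (215,292) and a grey steel bar in the guide at (275,206). The steel one in the guide fits the description, and I'll enlarge it to confirm.

Run:
```python
import cv2,numpy as np
a=cv2.imread("pics/top0.png")[145:250,230:375]; b=cv2.imread("pics/scene0.png")[160:250,125:280]
cv2.imwrite("pics/topc.png",cv2.convertScaleAbs(cv2.resize(a,None,fx=5.5,fy=5.5,interpolation=cv2.INTER_CUBIC),alpha=1.6))
cv2.imwrite("pics/scenec.png",cv2.convertScaleAbs(cv2.resize(b,None,fx=5,fy=5,interpolation=cv2.INTER_CUBIC),alpha=1.6))
```

```text
(no output)
```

View pics/topc.png

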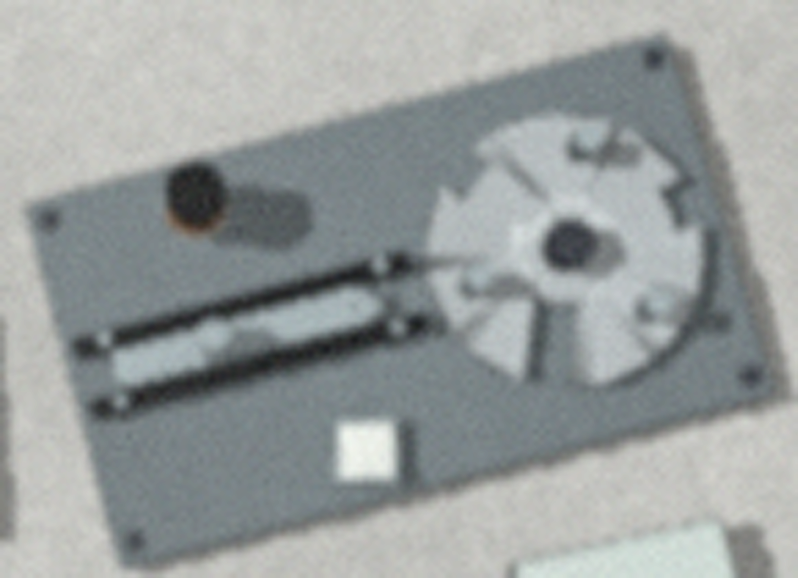

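View pics/scenec.png

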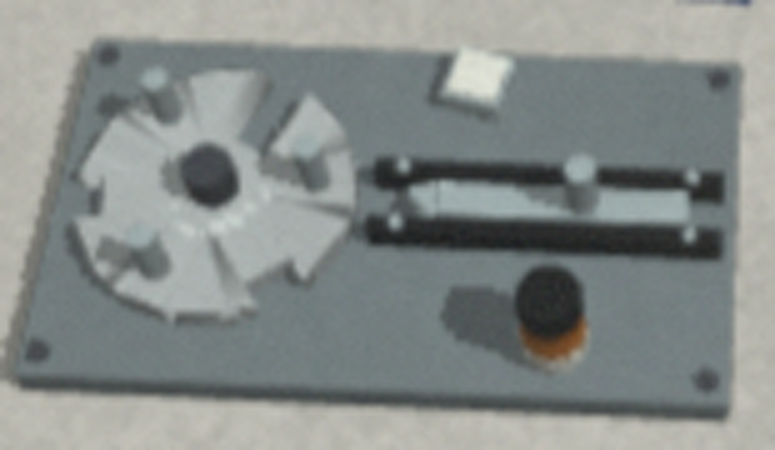

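```bash
cat > h.py <<'E'
import numpy as np
K={"scene":(368.8335346,256.356349,192.8635328,np.array([[-0.3016488178211196, 0.8258857133347505, -0.4763620253721656, 923.0344981923434], [0.9533960192691288, 0.2578156992366594, -0.15673894113745807, 167.256434027142], [-0.006634843547526857, -0.5014417750214506, -0.8651659523550596, 724.2871784824467]])),
"top":(397.8068209,258.40703,201.1385417,np.array([[-0.004067374313236288, -0.9921257797347791, 0.12517944580422347, 464.9414801820188], [-0.9996257968140119, 0.007420110630546206, 0.026328849237708323, 16.534094618502003], [-0.027050375416018606, -0.12502551397169684, -0.9917847034744814, 985.2010312578799]]))}
def pt(n,u,v,z):
    f,cx,cy,T=K[n]; d=T[:,:3]@np.array([(u-cx)/f,(v-cy)/f,1]); o=T[:,3]
    return (o+d*(z-o[2])/d[2])[:2]
def px(n,P):
    f,cx,cy,T=K[n]; q=T[:,:3].T@(np.array(P)-T[:,3]); return cx+f*q[0]/q[2],cy+f*q[1]/q[2]
def crop(n,u,v,z):
    f,ox,oy={"top":(5.5,230,145),"scene":(5,125,160)}[n]
    return pt(n,(u+.5)/f-.5+ox,(v+.5)/f-.5+oy,z)
E
python3 - <<'E'
from h import *
np.set_printoptions(precision=1,suppress=True)
H={"top":[(48,219),(134,541),(752,376),(654,57)],"scene":[(706,380),(718,79),(108,54),(37,351)]}
P={"top":[(570,243,54),(480,278,64),(590,143,64),(657,303,64)],"scene":[(210,172,54),(310,143,64),(140,238,64),(155,78,64),(580,168,64)]}
for n in H:
    h=np.array([crop(n,u,v,20) for u,v in H[n]]); print(n,h.tolist())
    c=h.mean(0); y=(h[0]+h[1]-h[2]-h[3])/2; L=np.linalg.norm(y); y/=L; x=np.array([y[1],-y[0]])
    print("c",c,"ydir",y,"yaw(x)",np.degrees(np.arctan2(x[1],x[0])),L)
    print("axis",c-75*y)
    for p in P[n]:
        w=crop(n,*p); d=w-c; print(w,"unit",d@x,d@y, "polar",np.hypot(d@x,d@y+75),np.degrees(np.arctan2(-(d@x),d@y+75)))
E
```

```text
top [[628.6637060901539, 91.4811418024209], [485.0562264906762, 53.32846334939029], [555.9981267241076, -218.90030470817203], [699.9519964032659, -180.67045684886293]]
c [592.4 -63.7] ydir [-0.3  1. ] yaw(x) 14.642346554590258 281.32694981149774
axis [ 611.4 -136.3]
[ 610.5 -135.3] unit -0.5729977258950213 -73.86864121358552 polar 1.2681873274394886 26.860783158810346
[594.3 -95.3] unit -6.184542645316066 -31.072958241636154 polar 44.360270122856264 8.014068745776024
[ 652.  -143.3] unit 37.54571421913498 -92.1391686164014 polar 41.27265144240667 -114.5361295334261
[ 583.  -169.5] unit -35.817997986026526 -100.0204121282253 polar 43.69153239236688 124.93595541560639
scene [[626.8167339943456, 89.11593354710926], [483.583548989325, 51.49980122278477], [553.7635051025842, -219.44952584626827], [697.8602429627648, -181.64448323456423]]
c [590.5 -65.1] ydir [-0.3  1. ] yaw(x) 14.611751014362339 279.907803424849
axis [ 609.4 -137.7]
[ 612.8 -133.3] unit 4.356034447291124 -71.63211350442845 polar 5.506150701991377 -52.290445423723256
[592.1 -94.8] unit -5.893323660453765 -29.101635240328843 polar 46.27516776175627 7.31671165262906
[ 654.2 -143.1] unit 41.98290205688513 -91.5138058422882 polar 45.11396511630076 -111.47199594376741
[ 582.  -170.6] unit -34.849056060302104 -99.96667342978468 polar 42.8694703774562 125.61869138629822
[570.   16.8] unit 0.7740825480810724 84.415241777226 polar 159.41712114664054 -0.27821250922693974
```

The steel bar in the guide is confirmed: top crop (245,330), with its post in the scene crop at (580,168). The deep slot is at about +66° (top crop (555,340)), between the posts at (480,278) and (657,303). The disc therefore has to turn about 66° clockwise. I'll push post_c (at +6.5°) on its anticlockwise side.

```bash
cat >> h.py <<'E'
from scipy.spatial.transform import Rotation as R
YAW=np.radians(14.63); C=np.array([591.5,-64.4]); UX=np.array([np.cos(YAW),np.sin(YAW)]); UY=np.array([-UX[1],UX[0]])
def u2w(x,y): return C+x*UX+y*UY
def pol(rad,deg): a=np.radians(deg); return u2w(-rad*np.sin(a),-75+rad*np.cos(a))
def w2u(p): d=np.array(p)[:2]-C; return np.array([d@UX,d@UY])
def tool(s): return R.from_quat(s["tcp_rot"]).as_matrix()
def rep(s):
    M=tool(s); u=w2u(s["position"]); print("t",round(s["t"],2),"pos",s["position"].round(1),"unit",u.round(1),"r,ang",round(np.hypot(u[0],u[1]+75),1),round(np.degrees(np.arctan2(-u[0],u[1]+75)),1),"F",s["contact_force"].round(1),"open",round(s["opening"],1))
    for i in (1,2): print("tool","xyz"[i],"world dir deg",np.degrees(np.arctan2(M[1,i],M[0,i])).round(1), "unit dir",(M[:2,i]@UX).round(2),(M[:2,i]@UY).round(2))
def todo(s,p,z): 
    d=tool(s).T@(np.r_[p,z]-s["position"]); print("goal",np.round(p,1),z,"tool shift mm",d.round(1),"norm",(d/30).round(2))
E
python3 - <<'E'
from h import *; from plant import r
s=r.state(); rep(s); print(tool(s).round(3))
for a in (30,35,40,50): print(a,pol(44,a))
todo(s,pol(44,38),120)
E
```

```text
t 0.1 pos [ 207.2 -615.6  198. ] unit [-511.1 -436.2] r,ang 625.8 125.3 F [ 0.4 -0.2  0.3] open 87.1
tool y world dir deg -71.4 unit dir 0.07 -1.0
tool z world dir deg -161.4 unit dir -1.0 -0.07
[[-0.001  0.319 -0.948]
 [ 0.002 -0.948 -0.319]
 [-1.    -0.002  0.   ]]
30 [ 579.53206713 -105.65531381]
35 [ 576.92058858 -108.46855194]
40 [ 574.56423735 -111.4986902 ]
50 [ 570.68657173 -118.11594716]
goal [ 575.5 -110.3] 120 tool shift mm [  78.5 -361.2 -510.3] norm [  2.62 -12.04 -17.01]
```

send_rows:
  moves:
    - [[0, -0.7, -1, 0, 0], [0, -0.7, -1, 0, 0], [0.1, -0.7, -1, 0, 0], [0.1, -0.7, -1, 0, 0], [0.1, -0.7, -1, 0, 0], [0.1, -0.7, -1, 0, 0], [0.1, -0.7, -1, 0, 0], [0.1, -0.7, -1, 0, 0], [0.1, -0.7, -1, 0, 0], [0.1, -0.7, -1, 0, 0], [0.1, -0.7, -1, 0, 0], [0.1, -0.7, -1, 0, 0], [0.1, -0.7, -1, 0, 0], [0.1, -0.7, -1, 0, 0], [0.1, -0.7, -1, 0, 0], [0.1, -0.7, -1, 0, 0], [0.1, -0.8, -1, 0, 0], [0, 0, 0, 0, 0], [0, 0, 0, 0, 0], [0, 0, 0, 0, 0]]

```text
t: 1.77
position: [575.3, -112.6, 153.3]
tcp_rot: [-0.697, -0.114, 0.698, -0.114]
contact_force: [0.1, -0.2, -0.5]
opening: 0.5
```

Run:
```python
from h import *; from plant import r
import cv2
s=r.state(); rep(s)
todo(s,pol(44,40),90)
todo(s,pol(44,40),44)
for n in("scene","top"):
    c=r.camera(n)["color"][:,:,::-1]; c=c[110:260,100:300] if n=="scene" else c[110:260,220:420]
    cv2.imwrite(f"pics/{n}1.png",cv2.convertScaleAbs(cv2.resize(c,None,fx=4,fy=4,interpolation=cv2.INTER_CUBIC),alpha=1.5))
```

```text
t 1.77 pos [ 575.3 -112.6  153.3] unit [-27.9 -42.5] r,ang 42.8 40.6 F [ 0.1 -0.2 -0.5] open 0.5
tool y world dir deg -71.4 unit dir 0.07 -1.0
tool z world dir deg -161.4 unit dir -1.0 -0.07
goal [ 574.6 -111.5] 90 tool shift mm [63.3 -1.3  0.2] norm [ 2.11 -0.04  0.01]
goal [ 574.6 -111.5] 44 tool shift mm [109.3  -1.3   0.2] norm [ 3.64 -0.04  0.01]
```

View pics/scene1.png

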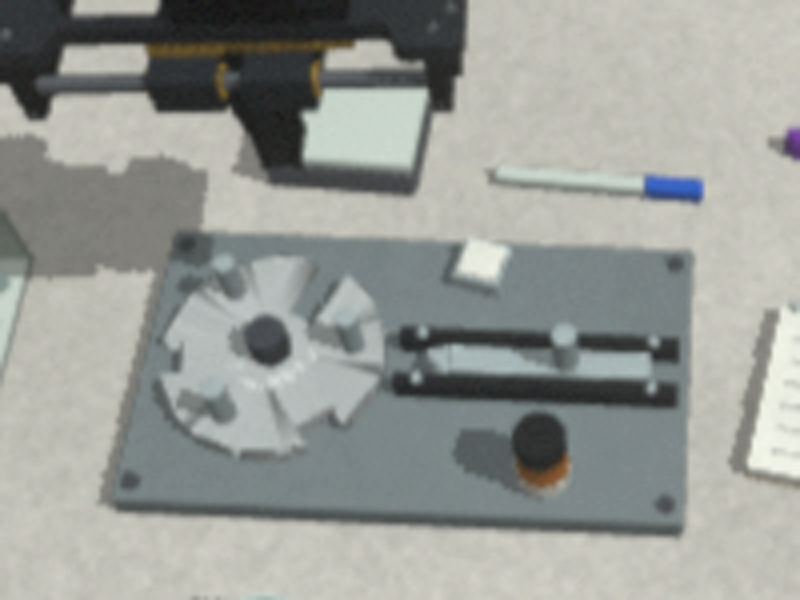

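send_rows:
  moves:
    - [[0.9, 0, 0.1, 0, 0], [0.9, 0, 0, 0, 0], [0.9, 0, 0, 0, 0], [0.5, 0, 0, 0, 0], [0.4, 0, 0, 0, 0], [0, 0, 0, 0, 0]]

```text
t: 2.37
position: [570.5, -114.4, 43.4]
tcp_rot: [-0.696, -0.114, 0.699, -0.113]
contact_force: [-1.1, -0.3, 0.5]
opening: 0.6
```

Run:
```python
from h import *; from plant import r
import cv2
s=r.state(); rep(s)
M=tool(s)
# path of finger centre for post angle th: face normal +x: finger x = post x -6-9.5-? 
for th in (6.5,-10,-25,-40,-50,-60):
    a=np.radians(th); px,py=-44*np.sin(a),-75+44*np.cos(a)
    print(th,"post",round(px,1),round(py,1))
for n in("scene","top"):
    c=r.camera(n)["color"][:,:,::-1]; c=c[110:260,100:300] if n=="scene" else c[110:260,220:420]
    cv2.imwrite(f"pics/{n}2.png",cv2.convertScaleAbs(cv2.resize(c,None,fx=4,fy=4,interpolation=cv2.INTER_CUBIC),alpha=1.5))
```

```text
t 2.37 pos [ 570.5 -114.4   43.4] unit [-32.9 -43.1] r,ang 45.8 45.9 F [-1.1 -0.3  0.5] open 0.6
tool y world dir deg -71.5 unit dir 0.07 -1.0
tool z world dir deg -161.5 unit dir -1.0 -0.07
6.5 post -5.0 -31.3
-10 post 7.6 -31.7
-25 post 18.6 -35.1
-40 post 28.3 -41.3
-50 post 33.7 -46.7
-60 post 38.1 -53.0
```

View pics/scene2.png

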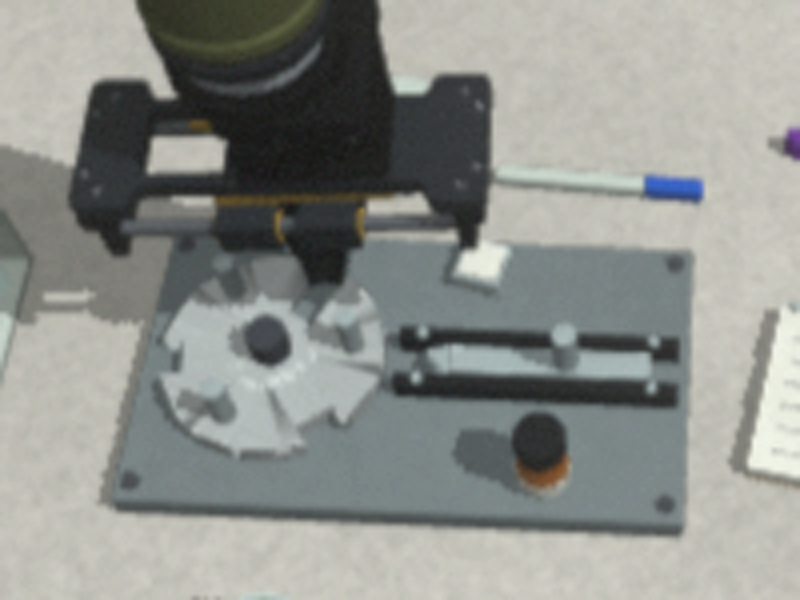

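View pics/top2.png

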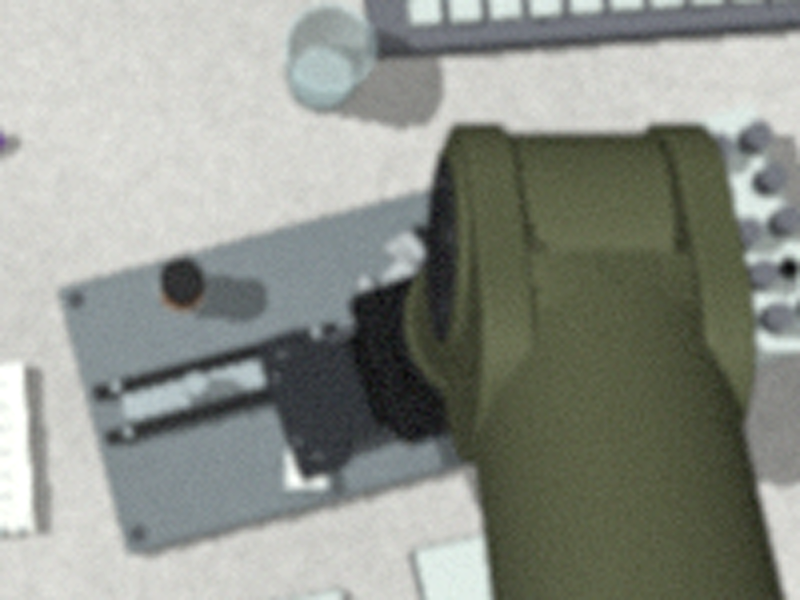

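send_rows:
  moves:
    - [[0, -0.2, 0, 0.09, 0], [0, -0.2, 0, 0, 0], [0, 0, -0.15, 0, 0], [0, 0, -0.15, 0, 0], [0, 0, -0.15, 0, 0], [0, 0, -0.15, 0, 0], [0, 0, -0.15, 0, 0], [0, 0, -0.15, 0, 0], [0, 0, -0.15, 0, 0], [0, 0, 0, 0, 0], [0, 0, 0, 0, 0]]

```text
t: 3.38
position: [600.2, -93.5, 45.7]
tcp_rot: [-0.701, -0.09, 0.702, -0.09]
contact_force: [0.4, 0.1, -0.7]
opening: 0.2
```

```bash
cat > look.py <<'E'
from h import *; from plant import r
import cv2,sys
k=sys.argv[1]
s=r.state(); rep(s)
for n in sys.argv[2:]:
    c=r.camera(n)["color"][:,:,::-1]; c=c[110:260,100:300] if n=="scene" else c[110:260,220:420]
    cv2.imwrite(f"pics/{n}{k}.png",cv2.convertScaleAbs(cv2.resize(c,None,fx=4,fy=4,interpolation=cv2.INTER_CUBIC),alpha=1.5))
E
python3 look.py 3 scene top
```

```text
t 3.38 pos [600.2 -93.5  45.7] unit [  1.1 -30.3] r,ang 44.7 -1.4 F [ 0.4  0.1 -0.7] open 0.2
tool y world dir deg -75.4 unit dir -0.0 -1.0
tool z world dir deg -165.4 unit dir -1.0 0.0
```

View pics/scene3.png

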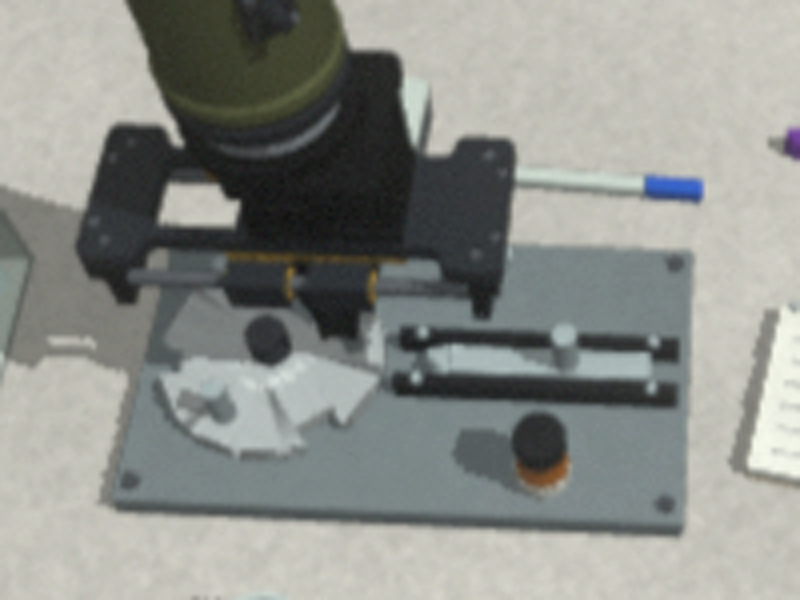

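Run:
```python
from h import *
f=lambda p:(round((p[0]-100)*4),round((p[1]-110)*4))
print(f(px("scene",[600.2,-93.5,45.7])),f(px("scene",[593,-95,64])),f(px("scene",[593,-95,34])),f(px("scene",[570.5,-114.4,43.4])))
for a in (-60,-20,6.5,60,100,126.5,-113.5,180): print(a,f(px("scene",[*pol(44,a),64])),f(px("scene",[*pol(60,a),34])))
```

```text
(349, 344) (345, 314) (355, 342) (335, 290)
-60 (288, 387) (310, 439)
-20 (332, 349) (369, 387)
6.5 (343, 316) (382, 343)
60 (311, 261) (340, 270)
100 (258, 251) (270, 256)
126.5 (221, 262) (221, 271)
-113.5 (209, 388) (206, 439)
180 (174, 317) (160, 345)
```

View pics/top3.png

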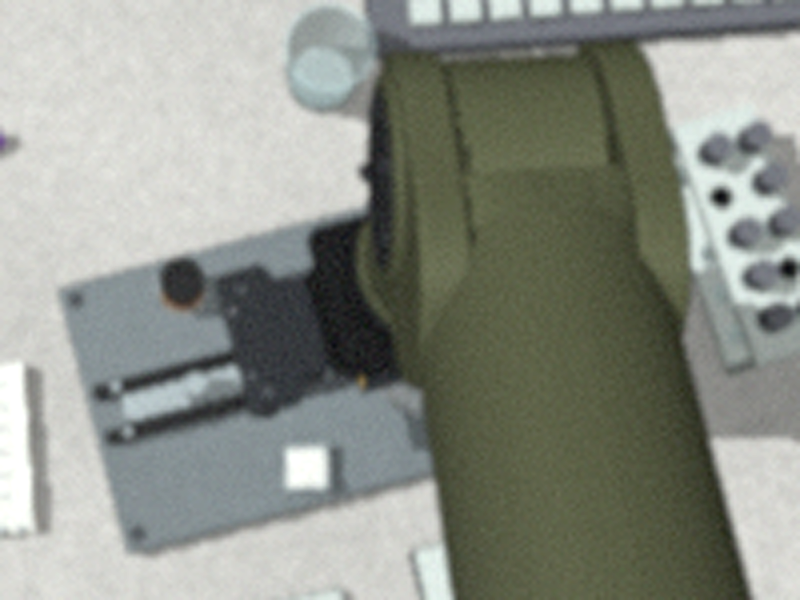

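Run:
```python
import cv2,numpy as np
from h import *; from plant import r
s=r.state(); rep(s)
c=r.camera("scene")["color"][:,:,::-1]; cv2.imwrite("pics/full4.png",c)
a=cv2.resize(cv2.imread("pics/scene0.png")[165:240,130:205],None,fx=5.3,fy=5.3,interpolation=cv2.INTER_CUBIC)
b=cv2.resize(c[165:240,130:205],None,fx=5.3,fy=5.3,interpolation=cv2.INTER_CUBIC)
cv2.imwrite("pics/cmp4.png",cv2.convertScaleAbs(np.hstack([a,b]),alpha=1.8))
```

```text
t 3.48 pos [599.8 -93.7  45.8] unit [  0.6 -30.5] r,ang 44.5 -0.8 F [-0.1 -0.1 -0.2] open 0.4
tool y world dir deg -75.4 unit dir -0.0 -1.0
tool z world dir deg -165.4 unit dir -1.0 0.0
```

View pics/cmp4.png

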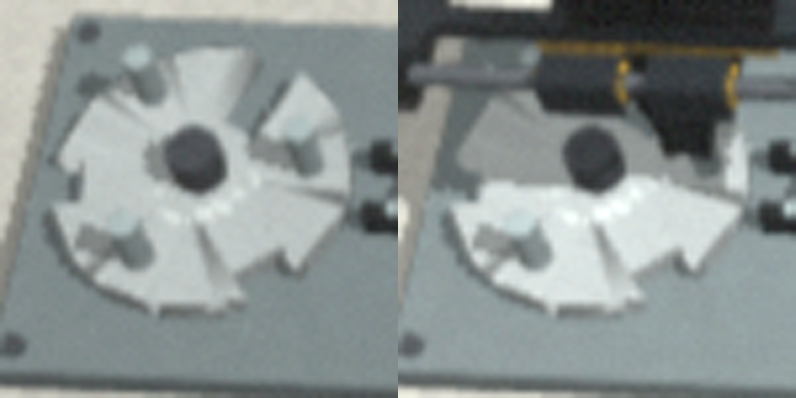

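Run:
```python
import cv2,numpy as np
from h import *
f=lambda p:(round((p[0]-100)*4),round((p[1]-110)*4))
for P in ([575.3,-112.6,153.3],[570.5,-114.4,43.4],[600,-93.6,45.8]): print(f(px("scene",P)))
c=cv2.imread("pics/full4.png")
g=cv2.imread("pics/scene0.png")
sl=np.s_[172:212,165:215]
print(c[sl][10:34,5:40].mean(2).astype(int)[:, :])
z=[cv2.resize(i[sl],None,fx=8,fy=8,interpolation=cv2.INTER_NEAREST) for i in (g,c)]
cv2.imwrite("pics/z4.png",cv2.convertScaleAbs(np.hstack(z),alpha=1.8))
```

```text
(294, 178)
(335, 290)
(348, 343)
[[ 33  47  55  40  31  29  27  25  26  26  29  27  28  25  31  30  29  27
   30  27  30  36  56  55  51  53  53  54  57  56  55  55  54  55  55]
 [ 25  40  52  39  30  21  20  24  24  25  24  23  24  22  23  26  24  21
   25  26  27  33  48  53  49  55  55  55  56  49  50  51  51  50  54]
 [ 23  30  43  47  46  25  17  23  23  22  23  22  22  22  22  22  24  21
   23  23  24  27  44  57  69  73  74  74  75  73  72  73  71  72  72]
 [ 24  25  36  53  54  32  19  20  23  21  24  23  22  19  20  23  23  21
   20  21  22  24  34  58  81  84  83  83  82  82  84  85  84  83  83]
 [ 36  35  36  51  54  48  32  18  24  21  23  24  23  23  23  23  21  24
   20  22  24  24  32  56  82  86  85  85  84  85  86  86  85  84  84]
 [ 66  64  56  56  55  55  48  30  23  20  21  24  20  24  23  21  22  21
   22  26  32  35  40  62  86  86  86  84  86  85  86  85  85  86  85]
 [ 80  80  74  68  62  59  54  45  23  20  22  22  19  21  19  18  17  18
   20  29  50  58  59  71  87  86  86  87  86  87  86  87  85  85  87]
 [ 74  81  79  79  74  68  59  52  34  17  18  19  2
[... 1713 characters left out ...]
 129 124 122 121 120 121 118 116 114 105 100  91
   78  81  76  74  84  87  91  97  81  85  87  85  86  86  83  63  60]
 [130 133 132 134 133 133 127 123 122 121 122 120 121 120 121 120 117 113
  107 103  94  88  83  77  79  85  77  83  75  70  77  76  75  73  79]
 [138 142 138 135 127 127 124 123 122 121 121 120 121 121 122 121 121 122
  121 119 116 111 104  95  84  76  77  78  57  47  50  54  68 101 101]
 [138 142 141 135 125 124 124 123 123 122 121 122 122 122 122 121 121 121
  120 120 123 122 121 115  96  69  67  65  39  31  34  35  62 110 106]
 [134 131 133 129 123 123 123 123 123 122 121 120 122 122 122 123 122 122
  122 121 122 123 122 114  90  62  58  56  35  27  30  31  48  83  79]]
```

View pics/z4.png

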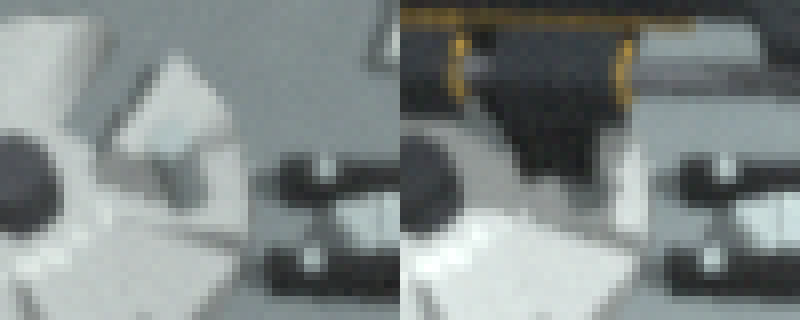

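send_rows:
  moves:
    - [[0, 0, -0.15, 0, 0], [0, 0, -0.15, 0, 0], [0, 0, -0.1, 0, 0], [0, 0, 0, 0, 0]]

```text
t: 3.87
position: [612.6, -90.2, 46.1]
tcp_rot: [0.702, 0.09, -0.701, 0.09]
contact_force: [0.3, 1.3, -0.3]
opening: 0.5
```

```bash
python3 look.py 5 scene
python3 - <<'E'
import cv2
c=cv2.imread("pics/scene5.png")[200:500,100:450]; cv2.imwrite("pics/scene5c.png",cv2.resize(c,None,fx=2,fy=2))
E
```

```text
t 3.87 pos [612.6 -90.2  46.1] unit [ 13.9 -30.3] r,ang 46.8 -17.3 F [ 0.3  1.3 -0.3] open 0.5
tool y world dir deg -75.4 unit dir -0.0 -1.0
tool z world dir deg -165.4 unit dir -1.0 0.0
```

View pics/scene5c.png

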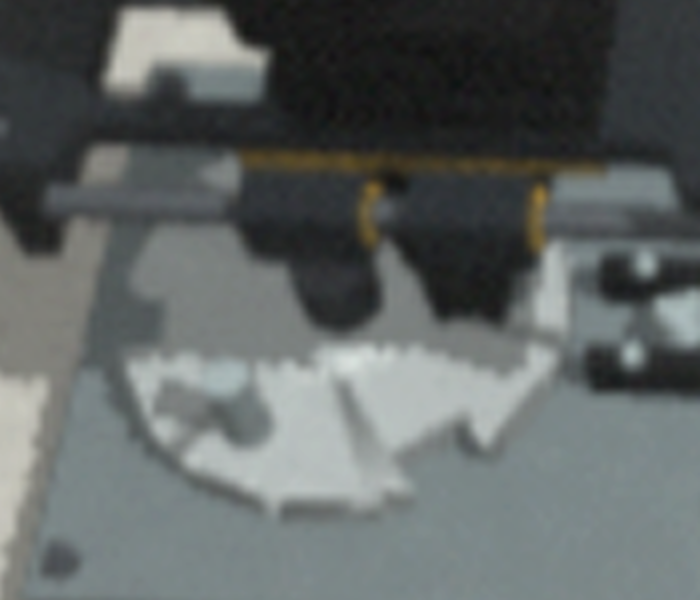

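send_rows:
  moves:
    - [[-1, 0, 0, 0, 0], [-1, 0, 0, 0, 0], [-1, 0, 0, 0, 0], [0, 0, 1, 0, 0], [0, 0, 1, 0, 0], [0, 0, 1, 0, 0], [0, 0, 1, 0, 0], [0, 0, 0, 0, 0]]

```text
t: 4.58
position: [490.0, -123.3, 135.3]
tcp_rot: [-0.7, -0.087, 0.703, -0.089]
contact_force: [-0.5, 0.6, 0.2]
opening: 0.1
```

```bash
python3 look.py 6 scene
```

```text
t 4.58 pos [ 490.  -123.3  135.3] unit [-113.1  -31.4] r,ang 121.2 68.9 F [-0.5  0.6  0.2] open 0.1
tool y world dir deg -75.7 unit dir -0.01 -1.0
tool z world dir deg -165.7 unit dir -1.0 0.01
```

View pics/scene6.png

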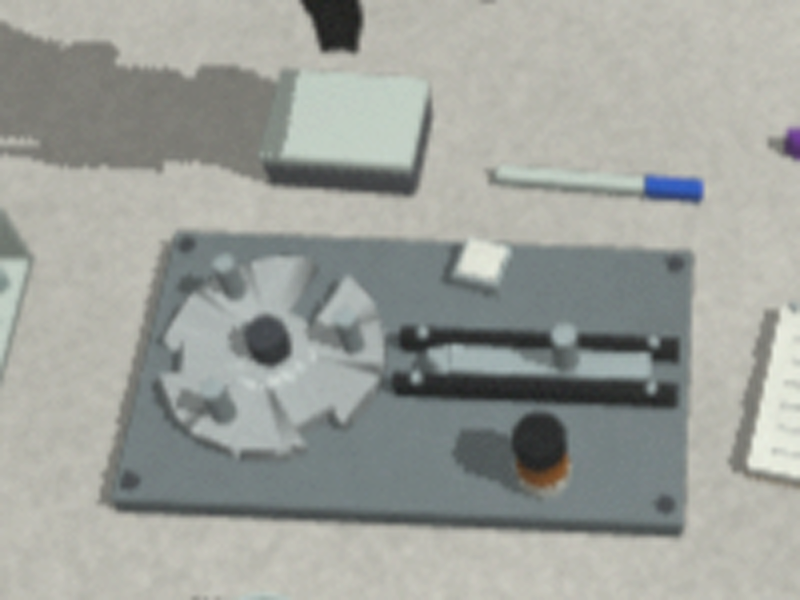

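Run:
```python
from h import *
for P,(a,b) in (([490,-123.3,135.3],(340,50)),([575.3,-112.6,153.3],(290,180)),([612.6,-90.2,46.1],(337,360))):
    u=100+a/4;v=110+b/4
    print("pred",np.round(px("scene",P),1),"seen",u,v)
    for dz in (0,10,20,30): print(dz,px("scene",[P[0],P[1],P[2]+dz]), pt("scene",u,v,P[2]+dz)-P[:2])
```

```text
pred [187.3 126.4] seen 185.0 122.5
0 (np.float64(187.33486311586057), np.float64(126.39925647229444)) [-8.24191263 -8.73784184]
10 (np.float64(186.50905380522084), np.float64(123.17835278569582)) [-0.7497901  -3.65633435]
20 (np.float64(185.66404087385664), np.float64(119.8825492257358)) [6.74233243 1.42517314]
30 (np.float64(184.79914659144418), np.float64(116.50920244113446)) [14.23445495  6.50668063]
pred [173.5 154.6] seen 172.5 155.0
0 (np.float64(173.45162909086494), np.float64(154.5790763511506)) [ 1.44746427 -1.3312181 ]
10 (np.float64(172.38416788569458), np.float64(151.44072775976872)) [7.51217197 3.59336975]
20 (np.float64(171.2897897081545), np.float64(148.22324295068472)) [13.57687967  8.5179576 ]
30 (np.float64(170.16746345549433), np.float64(144.9235904695954)) [19.64158738 13.44254545]
pred [186.2 201.1] seen 184.25 200.0
0 (np.float64(186.24446114101107), np.float64(201.10263924756717)) [-1.19592049 -5.0531326 ]
10 (np.float64(185.42097849560218), np.float64(198.78221066873581)) [ 3.39912979 -1.1823787 ]
20 (np.float64(184.5786896263424), np.float64(196.40878947430184)) [7.99418008 2.6883752 ]
30 (np.float64(183.71694286338675), np.float64(193.98053937379768)) [12.58923036  6.5591291 ]
```

The disc hasn't moved. The image puts the real fingertip about 15–20 mm above the reported TCP, so it passed just over the post, whose top is at 64 mm. I'll go back in about 8 mm lower, which is still safe if I've read that wrong.

send_rows:
  moves:
    - [[0, 0, -0.9, 0, 0], [0, 0, -0.9, 0, 0], [0, 0, -0.87, 0, 0], [0.9, 0, 0, 0, 0], [0.9, 0, 0, 0, 0], [0.9, 0, 0, 0, 0], [0.5, 0, 0, 0, 0], [0, 0, 0, 0, 0]]

```text
t: 5.3
position: [570.8, -99.4, 35.8]
tcp_rot: [-0.699, -0.091, 0.704, -0.089]
contact_force: [-0.1, 0.7, -0.9]
opening: 0.3
```

send_rows:
  moves:
    - [[0, 0, -0.15, 0, 0], [0, 0, -0.15, 0, 0], [0, 0, -0.15, 0, 0], [0, 0, -0.15, 0, 0], [0, 0, -0.15, 0, 0], [0, 0, 0, 0, 0]]

```text
t: 5.8
position: [596.6, -94.5, 40.9]
tcp_rot: [0.702, 0.09, -0.701, 0.09]
contact_force: [0.9, -0.3, 3.7]
opening: 0.3
```

```bash
python3 look.py 7 scene
python3 - <<'E'
import cv2
c=cv2.imread("pics/scene7.png")[200:500,100:450]; cv2.imwrite("pics/scene7c.png",cv2.resize(c,None,fx=2,fy=2))
E
```

```text
t 5.8 pos [596.6 -94.5  40.9] unit [ -2.6 -30.4] r,ang 44.6 3.4 F [ 0.9 -0.3  3.7] open 0.3
tool y world dir deg -75.4 unit dir -0.0 -1.0
tool z world dir deg -165.4 unit dir -1.0 0.0
```

View pics/scene7c.png

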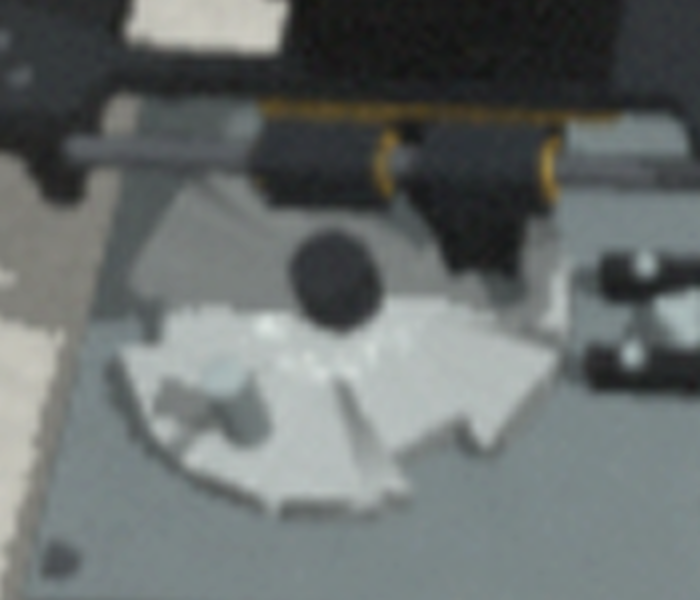

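send_rows:
  moves:
    - [[-0.3, 0, 0, 0, 0], [0, 0, 0.6, 0, 0], [0, 0, 0.5, 0, 0], [0.2, 0, 0, 0, 0], [0.2, 0, 0, 0, 0], [0.2, 0, 0, 0, 0], [0, 0, 0, 0, 0]]

```text
t: 6.43
position: [562.3, -102.8, 29.4]
tcp_rot: [-0.701, -0.09, 0.702, -0.089]
contact_force: [-1.2, -0.4, 0.8]
opening: 0.6
```

```bash
python3 look.py 8 scene
python3 - <<'E'
import cv2
c=cv2.imread("pics/scene8.png")[200:500,100:450]; cv2.imwrite("pics/scene8c.png",cv2.resize(c,None,fx=2,fy=2))
E
```

```text
t 6.43 pos [ 562.3 -102.8   29.4] unit [-37.9 -29.8] r,ang 59.0 40.0 F [-1.2 -0.4  0.8] open 0.6
tool y world dir deg -75.4 unit dir -0.0 -1.0
tool z world dir deg -165.4 unit dir -1.0 0.0
```

View pics/scene8c.png

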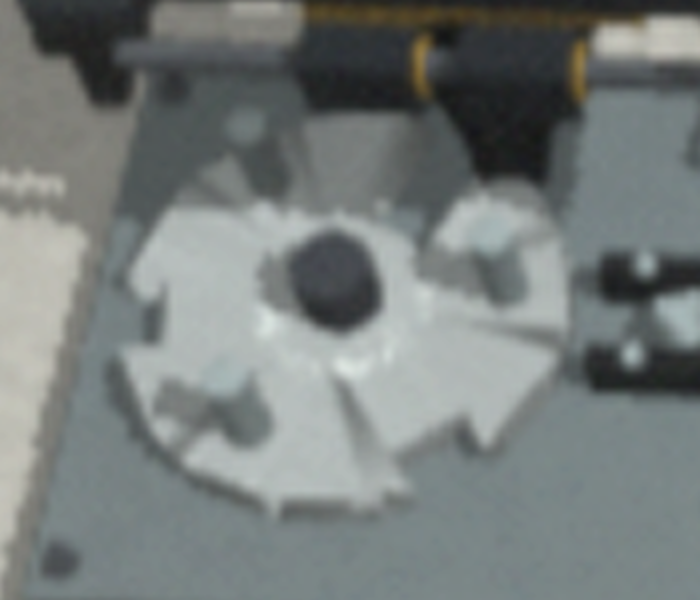

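send_rows:
  moves:
    - [[0.2, 0, 0, 0, 0], [0, 0, 0, 0, 0], [0, 0, -0.2, 0, 0], [0, 0, -0.2, 0, 0], [0, 0, -0.2, 0, 0], [0, 0, -0.2, 0, 0], [0, 0, 0, 0, 0]]

```text
t: 7.07
position: [587.6, -96.3, 25.1]
tcp_rot: [0.702, 0.09, -0.701, 0.09]
contact_force: [-1.6, -1.1, -0.2]
opening: 0.2
```

```bash
python3 look.py 9 scene
python3 - <<'E'
import cv2
c=cv2.imread("pics/scene9.png")[200:500,100:450]; cv2.imwrite("pics/scene9c.png",cv2.resize(c,None,fx=2,fy=2))
E
```

```text
t 7.07 pos [587.6 -96.3  25.1] unit [-11.8 -29.9] r,ang 46.6 14.7 F [-1.6 -1.1 -0.2] open 0.2
tool y world dir deg -75.4 unit dir -0.0 -1.0
tool z world dir deg -165.4 unit dir -1.0 0.0
```

View pics/scene9c.png

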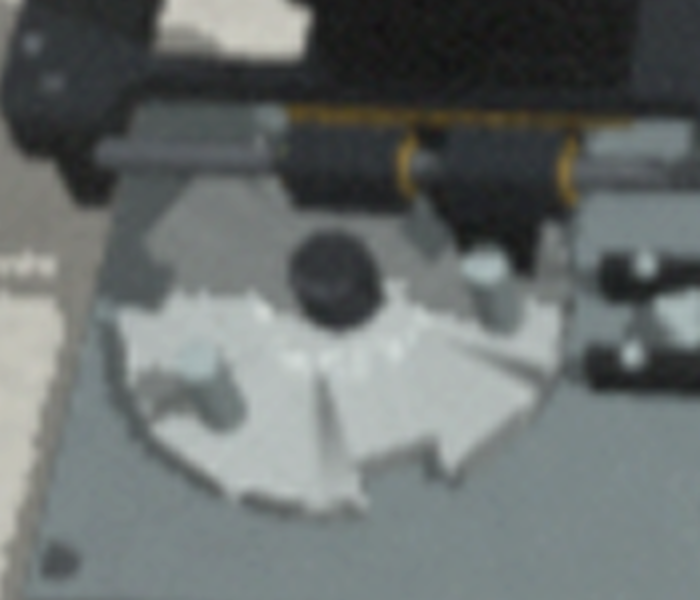

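send_rows:
  moves:
    - [[0, 0, -0.2, 0, 0], [0, 0, -0.2, 0, 0], [0, 0.01, -0.13, 0.11, 0], [0, 0.01, -0.13, 0.11, 0], [0, 0.01, -0.13, 0.11, 0], [0, 0.01, -0.13, 0.11, 0], [0, 0, 0, 0, 0]]

```text
t: 7.7
position: [614.0, -93.8, 24.8]
tcp_rot: [0.706, -0.033, -0.706, -0.033]
contact_force: [0.1, -1.2, -0.4]
opening: 0.6
```

```bash
python3 look.py 10 scene
python3 - <<'E'
import cv2
c=cv2.imread("pics/scene10.png")[200:500,100:450]; cv2.imwrite("pics/scene10c.png",cv2.resize(c,None,fx=2,fy=2))
E
```

```text
t 7.7 pos [614.  -93.8  24.8] unit [ 14.3 -34.1] r,ang 43.3 -19.3 F [ 0.1 -1.2 -0.4] open 0.6
tool y world dir deg -95.4 unit dir -0.34 -0.94
tool z world dir deg 174.6 unit dir -0.94 0.34
```

View pics/scene10c.png

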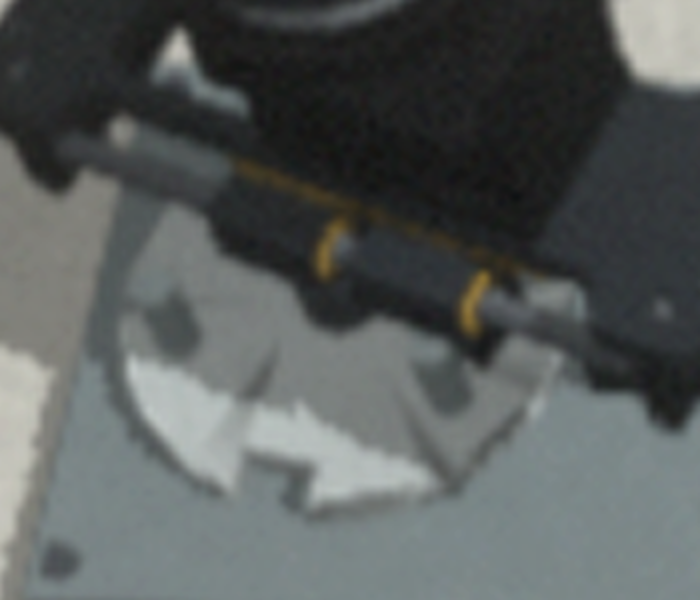

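```bash
cat >> h.py <<'E'
def cc(a,b,z):
    u,v=100+(100+a/2)/4,110+(200+b/2)/4; w=w2u(pt("scene",u,v,z)); print((a,b),"unit",w.round(1),"r",np.hypot(w[0],w[1]+75).round(1),"ang",np.degrees(np.arctan2(-w[0],w[1]+75)).round(1))
E
python3 - <<'E'
from h import *
cc(446,400,34);cc(180,345,34);cc(272,470,34)
E
```

```text
(446, 400) unit [ 29.2 -41.8] r 44.2 ang -41.4
(180, 345) unit [  16.2 -115.3] r 43.4 ang -158.1
(272, 470) unit [ 51.8 -84. ] r 52.5 ang -99.8
```

send_rows:
  moves:
    - [[0, 0.01, -0.13, 0.11, 0], [0, 0.01, -0.13, 0.11, 0], [0, 0.01, -0.13, 0.11, 0], [0, 0.01, -0.1, 0.09, 0], [0, 0, 0, 0, 0], [0, 0, 0, 0, 0]]

```text
t: 8.25
position: [627.6, -97.6, 24.9]
tcp_rot: [0.692, -0.147, -0.692, -0.147]
contact_force: [-0.9, 0.5, 0.1]
opening: 0.8
```

```bash
python3 look.py 11 scene
python3 - <<'E'
import cv2
c=cv2.imread("pics/scene11.png")[200:500,100:450]; cv2.imwrite("pics/scene11c.png",cv2.resize(c,None,fx=2,fy=2))
E
```

```text
t 8.25 pos [627.6 -97.6  24.9] unit [ 26.5 -41.2] r,ang 42.9 -38.1 F [-0.9  0.5  0.1] open 0.8
tool y world dir deg -113.9 unit dir -0.62 -0.78
tool z world dir deg 156.1 unit dir -0.78 0.62
```

View pics/scene11c.png

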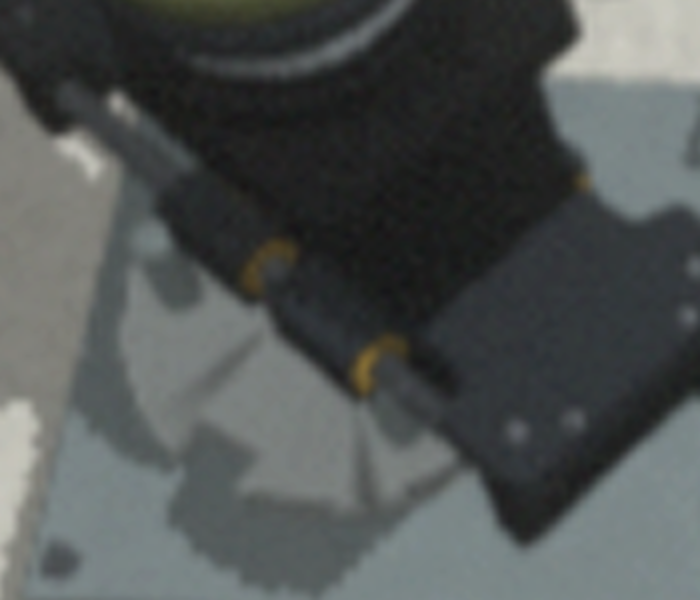

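send_rows:
  moves:
    - [[0, 0, 0.2, 0, 0], [-0.5, 0, 0.1, 0, 0], [-1, 0, 0, 0, 0], [-1, 0, 0, 0, 0], [-1, 0, 0, -0.14, 0], [0, 0, 0, -0.14, 0], [0, 0, 0, -0.14, 0], [0, 0, 0, -0.14, 0], [0, 0, 0, -0.14, 0], [0, 0, 0, -0.14, 0], [0, -1, 0.1, 0, 0], [0, -1, 0.1, 0, 0], [0, -1, 0.1, 0, 0], [0, -1, 0.1, 0, 0], [0, -1, 0.1, 0, 0], [0, 0, 0, 0, 0]]

```text
t: 9.63
position: [566.8, 56.7, 131.8]
tcp_rot: [0.702, 0.089, -0.701, 0.087]
contact_force: [-0.2, 0.7, -0.1]
opening: 0.9
```

```bash
python3 look.py 12 scene top
```

```text
t 9.63 pos [566.8  56.7 131.8] unit [  6.7 123.4] r,ang 198.5 -1.9 F [-0.2  0.7 -0.1] open 0.9
tool y world dir deg -75.7 unit dir -0.01 -1.0
tool z world dir deg -165.7 unit dir -1.0 0.01
```

View pics/scene12.png

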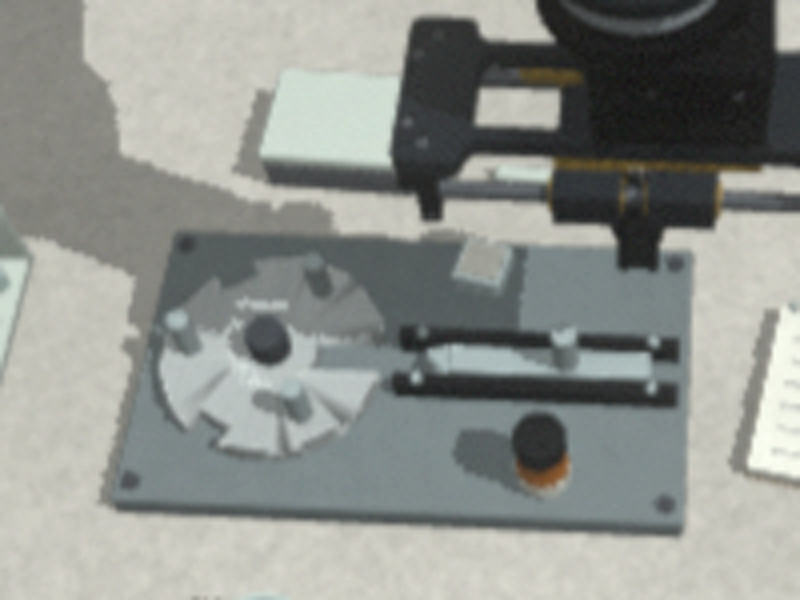

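View pics/top12.png

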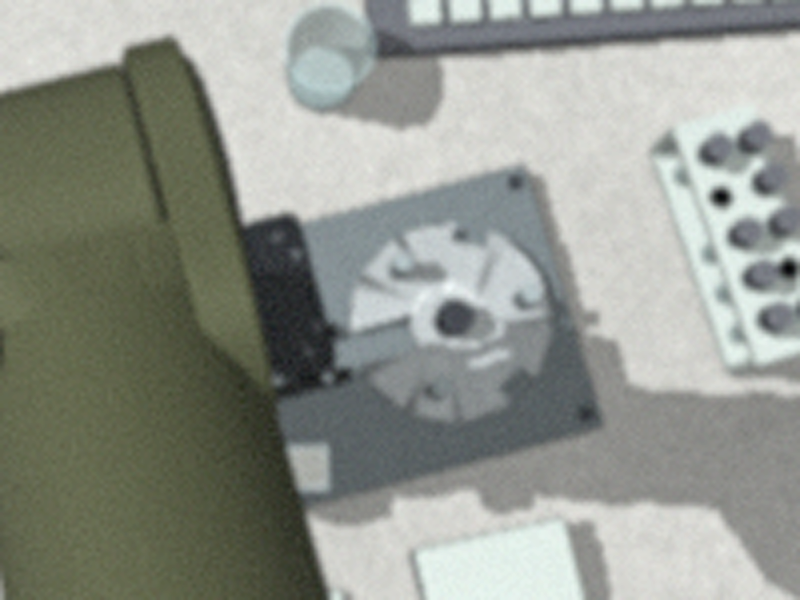

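Run:
```python
from h import *
def q(n,a,b,z):
    o=(100,110) if n=="scene" else (220,110)
    w=w2u(pt(n,o[0]+(a+.5)/4-.5,o[1]+(b+.5)/4-.5,z)); print(n,a,b,"unit",w.round(1),"r",np.hypot(w[0],w[1]+75).round(1),"ang",np.degrees(np.arctan2(-w[0],w[1]+75)).round(1))
for a,b in((291,386),(177,320),(318,264)): q("scene",a,b,64)
q("top",400,265,64);q("top",522,297,64);q("top",432,385,64);
print('slot'); q("top",352,333,34);q("top",366,372,34);q("top",410,320,34);q("top",418,345,34)
q("scene",380,377,34);q("scene",382,328,34)
from plant import r
todo(r.state(),u2w(0,116),60); todo(r.state(),u2w(0,116),18)
```

```text
scene 291 386 unit [ 36.4 -52.3] r 43.0 ang -58.0
scene 177 320 unit [   0.6 -118.1] r 43.1 ang -179.2
scene 318 264 unit [-37.3 -50. ] r 44.9 ang 56.2
top 400 265 unit [ 37.1 -49.3] r 45.1 ang -55.3
top 522 297 unit [   0.3 -112.5] r 37.5 ang -179.6
top 432 385 unit [-35.8 -47.7] r 45.0 ang 52.7
slot
top 352 333 unit [  9.1 -15.3] r 60.4 ang -8.7
top 366 372 unit [-15.8 -17. ] r 60.2 ang 15.3
top 410 320 unit [  7.7 -51.1] r 25.1 ang -17.7
top 418 345 unit [ -8.2 -51.5] r 24.9 ang 19.3
scene 380 377 unit [ 13.2 -14.5] r 61.9 ang -12.3
scene 382 328 unit [-16.9 -17.5] r 59.9 ang 16.3
goal [562.2  47.8] 60 tool shift mm [71.4  0.2  7.1] norm [2.38 0.01 0.24]
goal [562.2  47.8] 18 tool shift mm [1.134e+02 1.000e-01 7.200e+00] norm [3.78 0.   0.24]
```

The slot is aligned: the post angles average within 1° of the target, and the slot edges are symmetric to within about 3°. Next I'll lower behind the bar post.

send_rows:
  moves:
    - [[1, 0, 0.14, 0, 0], [1, 0, 0.1, 0, 0], [0.9, 0, 0, 0, 0], [0.5, 0, 0, 0, 0], [0.2, 0, 0, 0, 0], [0, 0, 0, 0, 0], [0, 0, 0, 0, 0]]

```text
t: 10.32
position: [563.1, 45.6, 22.9]
tcp_rot: [0.703, 0.084, -0.702, 0.084]
contact_force: [0.2, -0.6, 0.2]
opening: 0.4
```

```bash
python3 look.py 13 scene
```

```text
t 10.32 pos [563.1  45.6  22.9] unit [  0.3 113.6] r,ang 188.6 -0.1 F [ 0.2 -0.6  0.2] open 0.4
tool y world dir deg -76.4 unit dir -0.02 -1.0
tool z world dir deg -166.4 unit dir -1.0 0.02
```

View pics/scene13.png

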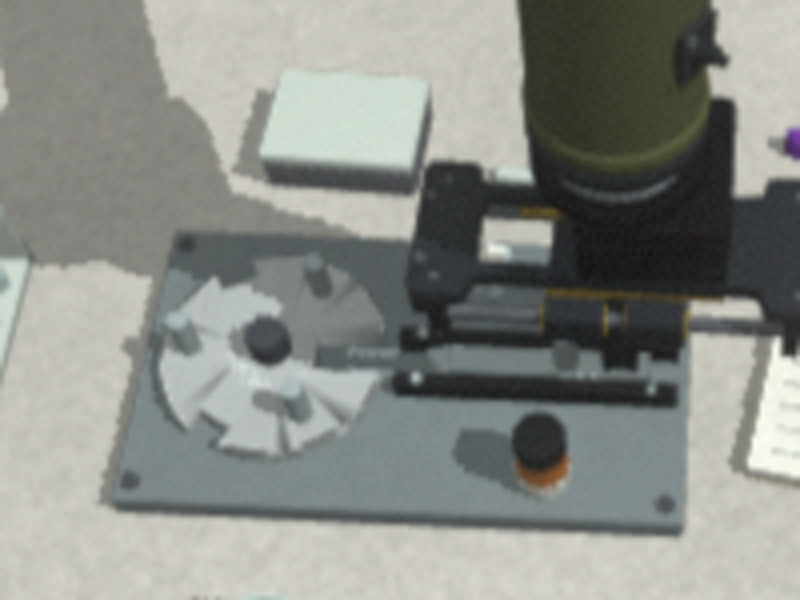

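send_rows:
  moves:
    - [[0.13, 0, 0, 0, 0], [0, 0.2, 0, 0, 0], [0, 0.2, 0, 0, 0], [0, 0.2, 0, 0, 0], [0, 0.2, 0, 0, 0], [0, 0.2, 0, 0, 0], [0, 0.2, 0, 0, 0], [0, 0, 0, 0, 0]]

```text
t: 11.03
position: [571.3, 9.9, 18.3]
tcp_rot: [0.702, 0.083, -0.702, 0.084]
contact_force: [-1.3, -0.1, 0.9]
opening: 0.3
```

```bash
python3 look.py 14 scene
```

```text
t 11.03 pos [571.3   9.9  18.3] unit [-0.8 77. ] r,ang 152.0 0.3 F [-1.3 -0.1  0.9] open 0.3
tool y world dir deg -76.4 unit dir -0.02 -1.0
tool z world dir deg -166.4 unit dir -1.0 0.02
```

View pics/scene14.png

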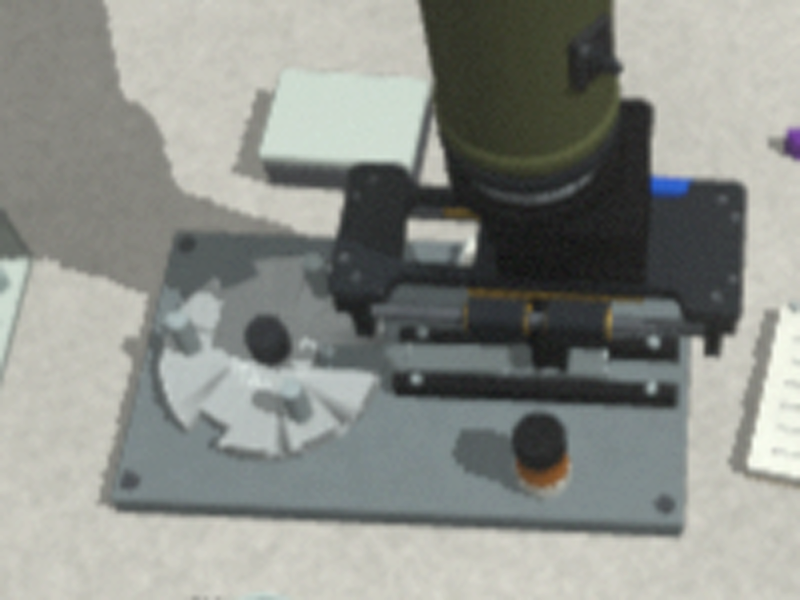

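send_rows:
  moves:
    - [[0, 0.2, 0, 0, 0], [0, 0.2, 0, 0, 0], [0, 0.2, 0, 0, 0], [0, 0.2, 0, 0, 0], [0, 0.15, 0, 0, 0], [0, 0, 0, 0, 0]]

```text
t: 11.58
position: [577.7, -18.2, 17.9]
tcp_rot: [-0.702, -0.083, 0.702, -0.084]
contact_force: [-0.4, 1.1, 0.5]
opening: 0.3
```

```bash
python3 look.py 15 scene
```

```text
t 11.58 pos [577.7 -18.2  17.9] unit [-1.7 48.2] r,ang 123.2 0.8 F [-0.4  1.1  0.5] open 0.3
tool y world dir deg -76.4 unit dir -0.02 -1.0
tool z world dir deg -166.4 unit dir -1.0 0.02
```

View pics/scene15.png

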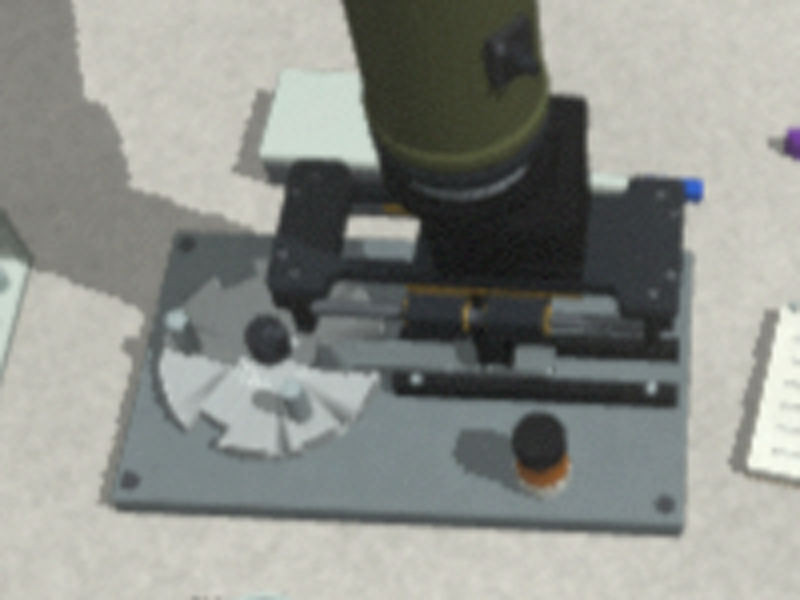

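send_rows:
  moves:
    - [[0, 0.1, 0, 0, 0], [0, 0.1, 0, 0, 0], [0, 0.05, 0, 0, 0], [0, 0, 0, 0, 0]]

```text
t: 11.97
position: [579.1, -24.2, 17.9]
tcp_rot: [-0.702, -0.084, 0.702, -0.084]
contact_force: [-0.3, 0.4, 0.1]
opening: 0.5
```

send_rows:
  moves:
    - [[0, 0.05, 0, 0, 0], [0, 0.05, 0, 0, 0], [0, 0, 0, 0, 0]]

```text
t: 12.22
position: [579.6, -25.8, 17.9]
tcp_rot: [-0.702, -0.085, 0.702, -0.084]
contact_force: [-1.2, 2.7, 0.2]
opening: 0.6
```

send_rows:
  moves:
    - [[0, 0.05, 0, 0, 0], [0, 0.05, 0, 0, 0], [0, 0, 0, 0, 0]]

```text
t: 12.47
position: [580.0, -25.9, 18.1]
tcp_rot: [-0.702, -0.086, 0.702, -0.083]
contact_force: [-2.2, 7.5, 1.6]
opening: 0.1
```

send_rows:
  moves:
    - [[0, 0.05, 0, 0, 0], [0, 0.05, 0, 0, 0], [0, 0, 0, 0, 0]]

```text
t: 12.72
position: [580.4, -25.9, 18.2]
tcp_rot: [-0.702, -0.088, 0.702, -0.083]
contact_force: [-2.3, 11.8, 3.7]
opening: 0.7
```

```bash
python3 look.py 16 scene
```

```text
t 12.72 pos [580.4 -25.9  18.2] unit [-1. 40.] r,ang 115.0 0.5 F [-2.3 11.8  3.7] open 0.7
tool y world dir deg -76.1 unit dir -0.01 -1.0
tool z world dir deg -166.1 unit dir -1.0 0.01
```

View pics/scene16.png

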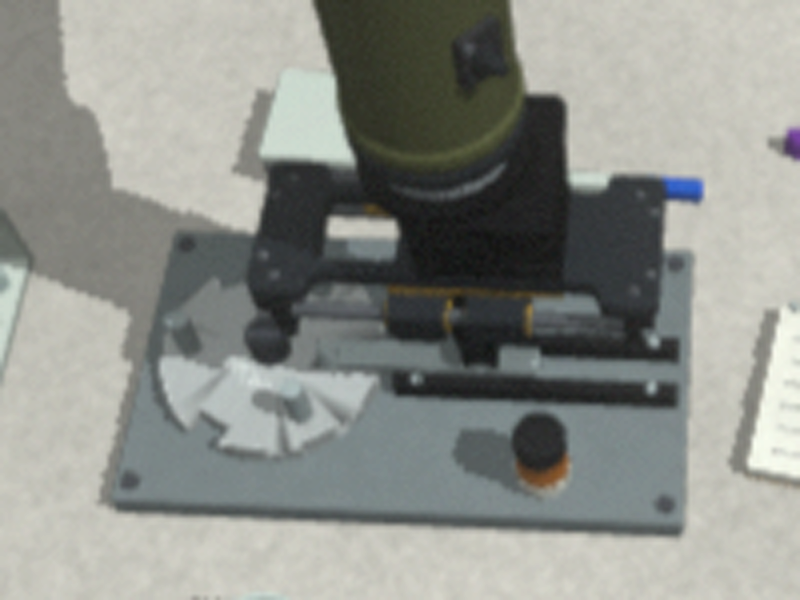

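The bar has stopped: the force rises to 12 N with no movement, and the finger is at unit y 40 mm where about 39 was expected. I'll back off, lift and check.

send_rows:
  moves:
    - [[0, -0.3, 0, 0, 0], [0, -0.4, 0, 0, 0], [-1, 0, 0, 0, 0], [-1, 0, 0, 0, 0], [-1, 0, 0, 0, 0], [-1, 0, 0, 0, 0], [0, 0, 1, 0, 0], [0, 0, 1, 0, 0], [0, -0.5, 1, 0, 0], [0, -1, 0.5, 0, 0], [0, -1, 0.5, 0, 0], [0, -1, 0, 0, 0], [0, -1, 0, 0, 0], [0, -1, 0, 0, 0], [0, -1, 0, 0, 0], [0, 0, 0, 0, 0], [0, 0, 0, 0, 0]]

```text
t: 14.18
position: [413.5, 150.3, 138.4]
tcp_rot: [0.702, 0.085, -0.701, 0.086]
contact_force: [0.3, -0.4, -0.2]
opening: 0.7
```

```bash
python3 look.py 17 scene top
```

```text
t 14.18 pos [413.5 150.3 138.4] unit [-118.   252.7] r,ang 348.3 19.8 F [ 0.3 -0.4 -0.2] open 0.7
tool y world dir deg -76.1 unit dir -0.01 -1.0
tool z world dir deg -166.1 unit dir -1.0 0.01
```

View pics/scene17.png

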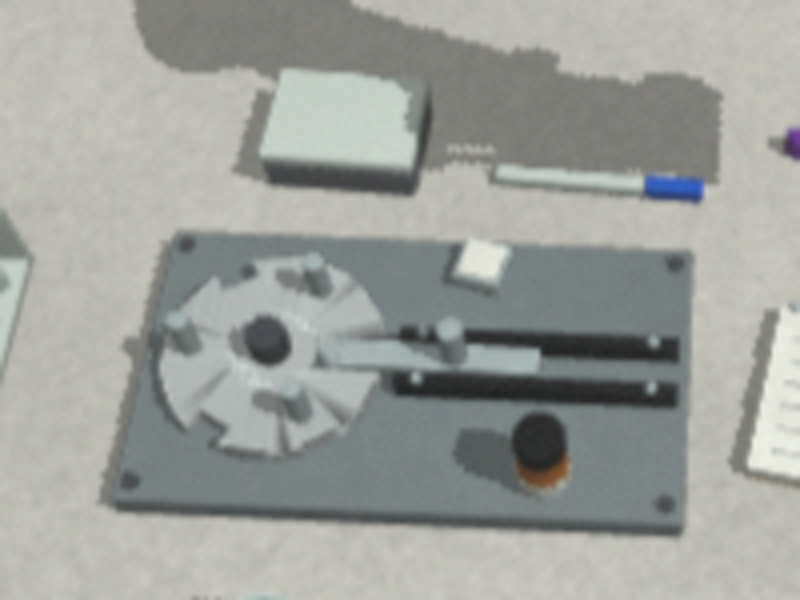

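View pics/top17.png

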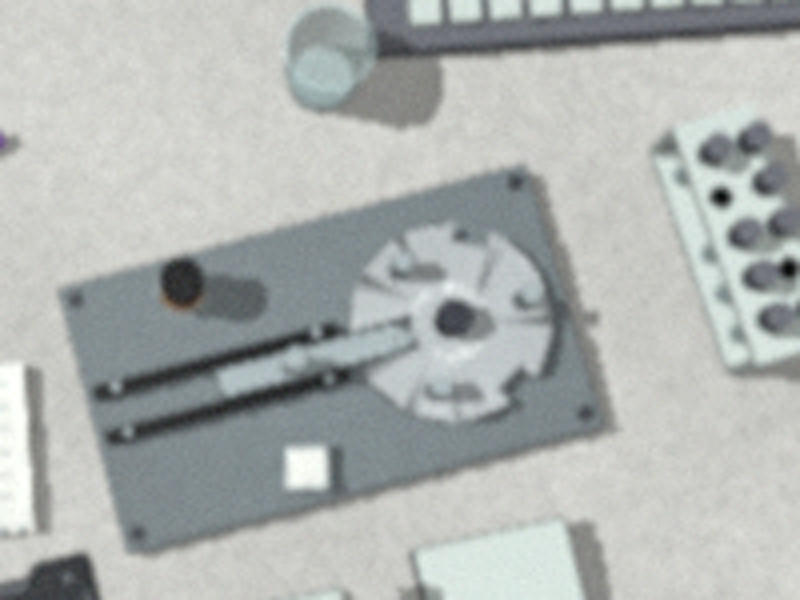

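Run:
```python
from h import *
def q(n,a,b,z):
    o=(100,110) if n=="scene" else (220,110)
    w=w2u(pt(n,o[0]+(a+.5)/4-.5,o[1]+(b+.5)/4-.5,z)); print(n,a,b,"unit",w.round(1))
q("scene",451,326,64);q("scene",541,360,34);q("scene",318,348,34);q("top",223,385,34);q("top",413,335,34);q("top",292,358,64)
```

```text
scene 451 326 unit [-2.5 25. ]
scene 541 360 unit [-1.2 70.3]
scene 318 348 unit [ -2.8 -50.3]
top 223 385 unit [-1.2 67.9]
top 413 335 unit [ -1.6 -50.3]
top 292 358 unit [ 0.5 26.3]
```

Both views show the bar home. Its nose is at unit y −50.3 (−51 expected), its rear end at 68–70 (69) and its post at 25–26 (24). The bystanders are where they were.

```bash
python3 -c "
from plant import r
print(r.job_done())"
```

```text
the job is handed in; nothing more can be done
None
```

The drive shaft is locked and the job is handed in. I turned the disc about 66° clockwise by pushing post_c until the deep slot faced the guide. Then I pushed the steel bar by its post until it stopped, and took the hand away. It took about 14 s of the 51 s allowed.

**Last checks:**
- **Slot alignment:** before I pushed the bar, the disc angle was within about 3° of lined up in both views.
- **Bar home:** the push force rose to about 12 N with no further movement. In the final pictures the nose is at unit y −50 mm (−51 expected), the rear end at 68–70 mm (69) and the bar post at 25–26 mm (24). These agree within the calibration.
- **Bystanders and bar:** in the final crops the bystanders in view look unmoved, and the bar lies in its guide. The notebook is only partly in those crops.

**What went wrong on the way:** the real fingertips sat about 20 mm above the reported TCP with the fingers shut. The first pass therefore missed post_c and went over its top, and the second rode up onto it with about 4 N. Neither pass turned the disc. I lowered the tool and the pushes after that worked.

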